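# Scan a sample cup with the trigger scanner on its stand

### The arm

A 6-joint arm with a two-finger parallel gripper is mounted at the origin on a cart in front of the work surface, level with it; the furniture and walls round the work are solid. World frame = base frame: x ahead of the robot, y to its left, z up, the work surface at z = 0. Lengths are in m, angles in rad, forces in N, time in s.
With the tool pointing down it reaches from about 0.35 to 0.85 m from the base axis. Payload 8.1 kg.
Tool frame: the origin (TCP) lies between the finger pads, 19 mm behind the fingertips; this is the grasp point; z points along the fingers, y is the line along which they close (so a half turn about z gives the same grasp; the last joint's range is limited). The gripper opens to 93 mm and grips with 3 to 60 N. Pads are 15 mm wide; open, the fingers measure 128 mm over their backs; the gripper's body (75 mm by 188 mm) begins 65 mm behind the grasp point.
Start: joints at [-1.411, 0.13, 1.488, -0, 1.523, -0.085], TCP at [0.145, -0.582, 0.237] pointing down, gripper open.
Joint ranges: [-2.96, 2.96], [-0.89, 2.26], [0.02, 2.5], [-1.34, 4.48], [0, 2.73], [-2.66, 2.66]. Speed limits (rad/s): [2.39, 2.39, 2.79, 3.14, 3.14, 3.14].

### API

Orientations are given as a rotation vector (axis times angle).
In Python, from plant import monitor, eyes, ticket gives the robot as it stands.
- The arm moves only by the tool arm_command, never from a script. Its argument "deltas" is a list that holds one entry, the list of rows, each a list of 6 numbers: the shift along the world's x, y, z in cm, then the turn, a rotation vector about the world's x, y, z in degrees. In form: [[[tx, ty, tz, rx, ry, rz], ...]]. A call has 1 to 12 rows; each row shifts and turns the commanded pose from where the row before left it; what a row does not reach is not made up. A row lasts 1/12 s, in which the tool goes at most 41.7 mm and 7.16 degrees, less where a joint would pass 70% of its speed; a pose out of reach is approached as far as the arm can. A call is refused whole if a number of a shift passes 4.17 or a number of a turn 7.16, either way. A call with a gripper value outside its range is refused whole. "gripper" is the opening, from -1 (shut) to 1 (fully open), set as the call begins (left out, the last holds). The fingers move at their own pace and stop on an object; "squeeze" is the grip in N (left out, the last holds). Time passes only in rows, so rows that do not move let the fingers close. It gives the time, the measured TCP pose, the force, the opening and the grip force at its end, in the units of the state.
- monitor.read_state(): the state, without advancing time (a new reading comes with each control period).
- eyes.read_camera(name): name is "scene" or "top" or "wrist"; returns the picture (420x560x3 uint8, blue, green, red); there is no depth.
- eyes.camera_model(name): a dict with "fx", "fy", "cx", "cy" (pixels), "rvec" (rotation vector, rad) and "tvec" (3), from world to camera coordinates, as OpenCV has them. Camera axes: x right, y down, z forward; pixel columns grow to the right and rows downward; lengths in m; the calibration is good to about 2 mm. A picture is of the moment at which its call begins: read the wrist's pose just before it. camera_model takes no time and is no camera call; for the wrist camera it gives the pose at the moment of the call.
- ticket.close_job(): hands the job in; it is judged then, once.
The state is a dict: "t": time; "q": joint angles; "dq": joint speeds; "joint_torque": joint torques, N m; "tool_pos": TCP position; "orientation": TCP orientation; "force": force on the tool from outside, world axes, zero at the start; "wrist_torque": the same for the moment, N m; "opening": finger opening in m; "gripper_force": force on a finger pad.
Only numpy, scipy, OpenCV 4.12 (cv2) and the standard library are available. Lean on these libraries where they do the work, as an engineer would, in place of code of your own. Each camera call takes 0.05 s, during which the arm holds its last target. There are 200 camera calls.

### The job

Book in the sample: stand the screw-lidded sample cup (not the wider, squat white tub) upright in the middle of the scanning stand's round stage, in front of the scanner's window, and let go of it. Only then squeeze the scanner's trigger fully home, its grip between the two fingers, keep it squeezed for a good second, and release it so that it springs right back. Leave the cup standing on the stage, and leave the squat tub and the spice jar where they stand.

Things in the scene. Friction and masses are not known exactly. Their poses are not given: they have to be found in the camera images.
- scan_stand: Fixed aluminium stand. Origin on its underside, worktop level; x from its front (robot side) to its back, y from scanner to stage, z up. Base plate x -80..+100, y -155..+155 mm, 12 thick. At y -90 a scanner gun is clamped to a back post (x 74..96), looking along +y at the stage; its grip slopes down towards the robot.
- stage_top (a point): Centre of the flat top of the stand's round grey stage, 84 mm across, 60 mm above the worktop, at (0, +100) mm in the stand; axes as scan_stand.
- hood_edge (a point): Middle of the front lower edge of the stand's flat grey hood (axes as the stand), 223 mm above the worktop. From here the hood runs 118 mm back (+x), 50 mm to each side, 6 mm thick; its cheeks, from 38 mm back, hang 27 mm lower. It roofs the scanner and blocks a vertical gripper at the trigger; the grip in front of it is open.
- squeeze_point (a point): Point in the grip beside the trigger, where the TCP goes (then 5 mm to -y). Axes: x up along the grip to the scanner head, 35 deg above level; y the way the scanner looks, level, trigger side; z square to the grip, up and towards the robot. Come along -z (tool tilted 35 deg, fingers down and away from the robot), close along y. Head, at x over 35 mm: z +-29, y -54..+75.
- grip: White fixed grip of the scanner, axes as squeeze_point, which lies at (-34, +10, 0) mm from this origin. Runs x -114..+4, thickness z -14..+14; rubber-padded back face at y -17, front face at y +16. If the closing gripper's back finger meets the grip before the trigger is home, it stalls: better a few mm too far to -y than to +y.
- trigger (a joint): Angle of the black trigger, rad: 0 at rest (free end out), 0.26 at its stop, fully squeezed. 46 mm long, 19 thick in z, hinged at squeeze_point + (26, 12.5, 0) mm. Beside that point its outer face is at y +24 at rest, +17 squeezed: the squeezed package is 44 mm wide, its middle at y -5. Sprung: there it takes 4 N to start, 8 N to bring home.
- sample_cup: Clear plastic sample cup with a white screw lid; loose, upright, on the worktop left or right of the stand. 72 mm high; body 52 mm across (48 at the foot), lid 58 mm across from 58 mm up; 0.08 to 0.17 kg. Origin at the centre of its underside, z up.
- sample_tin: Bystander: squat white lidded tub, 76 mm across, 52 mm high, loose. Origin at the centre of its underside.
- spice_jar: Bystander: slim glass spice jar with a dark lid, 44 mm across, 105 mm high, loose. Origin at the centre of its underside.

How it is judged:
On the way, in this order (a step that is already met when the one before it is completed fails the run):
1. the cup stands upright in the middle of the stage, let go (horizontal distance between sample_cup and stage_top below 0.015 m and z of sample_cup in the frame of stage_top between -0.004 and 0.004 m and angle between sample_cup's own z axis and vertical below 0.1 rad and contact force between the fingers and sample_cup below 0.1 N and linear speed of sample_cup below 0.02 m/s), for 0.2 s.
2. the trigger is squeezed home (over 0.2 rad) for 0.5 s with the grip between the fingers and the cup on the stage (value of joint trigger above 0.2 rad and y of the grasp point in the frame of squeeze_point between -0.03 and 0.014 m and horizontal distance between sample_cup and stage_top below 0.015 m), for 0.5 s.
At the end, for the whole second after the job is handed in: The trigger is back at rest (under 0.03 rad) and the sample cup stands at rest and upright (within 0.1 rad) on the stage, its centre within 15 mm of the stage's centre (value of joint trigger below 0.03 rad and horizontal distance between sample_cup and stage_top below 0.015 m and z of sample_cup in the frame of stage_top between -0.004 and 0.004 m and angle between sample_cup's own z axis and vertical below 0.1 rad and linear speed of sample_cup below 0.02 m/s); the robot touches nothing.
It fails at once if the trigger is squeezed (over 0.1 rad) while the cup is not on the middle of the stage (value of joint trigger above 0.1 rad and (horizontal distance between sample_cup and stage_top above 0.02 m or z of sample_cup in the frame of stage_top above 0.008 m)).
It fails at once if the squat tub or the spice jar is shifted by more than 20 mm (distance of any of sample_tin, spice_jar from where it was at the start of the episode above 0.02 m).
It also fails if it takes over 56 s, if anything falls off the work surface, if the arm or the gripper's body presses on something with over 40 N, if the wrist force passes 120 N, or if a joint passes its speed limit or range.

## Working session

There is one attempt and no reset: what is moved stays moved. The work goes in short steps, Python scripts to look and compute and a tool call to move; the robot and the scene stay as the last step left them, time stands still between calls to the robot, and variables do not carry over. Pictures are saved under pics/ and viewed, at most 13 in all, crops included, and the job is handed in when it is done.

Besides the shell and the picture viewer there is one more tool, called after "Emit:" as name(argument=value, ...), one argument or row to a line, values as JSON. arm_command: Moves the arm, as the interface text tells. Its arguments: {"type":"object","properties":{"deltas":{"type":"array"},"gripper":{"type":"number"},"squeeze":{"type":"number"}},"required":["deltas"]}

```bash
mkdir -p pics; python3 - <<'E'
from plant import monitor, eyes
import cv2
s=monitor.read_state(); print({k:s[k] for k in('t','tool_pos','orientation','opening')})
for n in('scene','top'):
    im=eyes.read_camera(n); cv2.imwrite(f'pics/{n}0.png',im)
    m=eyes.camera_model(n); print(n,m)
E
```

```text
{'t': 0.0, 'tool_pos': array([ 0.14536094, -0.58159488,  0.23642194]), 'orientation': array([-3.11632136e+00, -3.83341471e-01,  7.29678950e-05]), 'opening': 0.09302305694953295}
scene {'fx': 532.209463058095, 'fy': 532.209463058095, 'cx': 278.48461994862123, 'cy': 204.65729123230003, 'rvec': array([ 1.27071296, -2.08638097,  1.09404903]), 'tvec': array([0.23530427, 0.39573855, 1.07946676])}
top {'fx': 513.7318241134947, 'fy': 513.7318241134947, 'cx': 273.3604130932994, 'cy': 207.04256471324828, 'rvec': array([ 2.21226713, -2.14875567,  0.1102394 ]), 'tvec': array([-0.05288219,  0.56414894,  1.66260538])}
```

View pics/scene0.png

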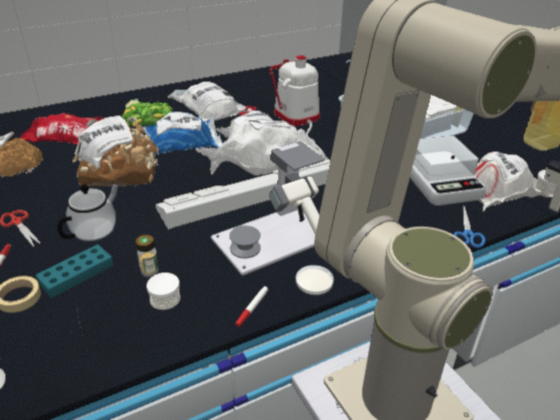

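View pics/top0.png

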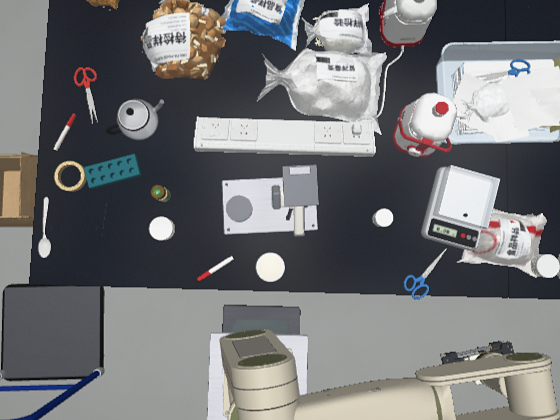

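The scene picture shows the stand near (265,240), with the jar at (148,258) and the tub at (163,291). The top picture shows the stage at (239,208), the hood at (300,186), the tub at (162,228), and the narrower lid of the cup at (383,217). I'll enlarge the top view to get precise pixels.

```bash
python3 - <<'E'
import cv2
im=cv2.imread('pics/top0.png')
a=cv2.resize(im[165:245,215:325],None,fx=7,fy=7,interpolation=cv2.INTER_CUBIC)
b=cv2.resize(im[200:236,365:401],None,fx=7,fy=7,interpolation=cv2.INTER_CUBIC)
a[:252,518:]=a[:252,518:]
cv2.imwrite('pics/stand.png',a)
g=cv2.cvtColor(im,cv2.COLOR_BGR2GRAY)
for n,(x0,y0,x1,y1) in dict(cup=(365,200,401,236),tub=(145,212,180,245)).items():
    _,l,st,c=cv2.connectedComponentsWithStats((g[y0:y1,x0:x1]>150).astype('uint8'))
    i=st[1:,4].argmax()+1; print(n,st[i]+[x0,y0,0,0,0],c[i]+[x0,y0])
E
```

```text
cup [375 208  18  19 263] [383.70722433 217.19011407]
tub [149 217  25  23 452] [160.81415929 228.00663717]
```

View pics/stand.png

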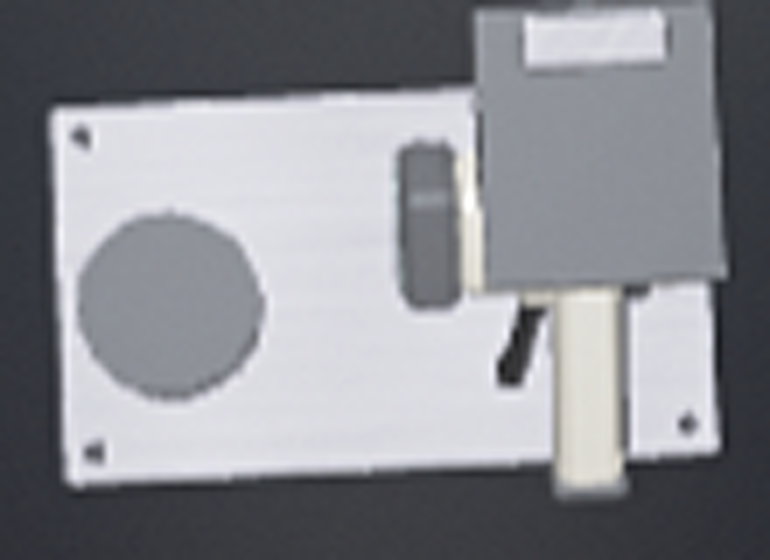

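The enlarged crop (7x, origin 215,165) gives:
- Plate corners at (50,106), (67,487) and (718,455).
- Stage centre at (171,305).
- Hood front corners at (486,290) and (727,278).
- Grip end at (555–627,490) and trigger tip at about (511,383).

Next I'll fit the stand's pose.

```bash
cat > h.py <<'E'
import numpy as np, cv2
from scipy.spatial.transform import Rotation as R
from scipy.optimize import least_squares
from plant import monitor, eyes
def proj(m,P):
    K=np.array([[m['fx'],0,m['cx']],[0,m['fy'],m['cy']],[0,0,1]])
    return cv2.projectPoints(np.atleast_2d(P).astype(float),m['rvec'],m['tvec'],K,None)[0][:,0]
def ray(m,u,v):
    Rm=R.from_rotvec(m['rvec']).as_matrix(); c=-Rm.T@m['tvec']
    return c,Rm.T@[(u-m['cx'])/m['fx'],(v-m['cy'])/m['fy'],1]
def atz(m,u,v,z):
    c,d=ray(m,u,v); return c+d*(z-c[2])/d[2]
def toworld(p,P):
    P=np.atleast_2d(P); return R.from_euler('z',p[2]).apply(P)+[p[0],p[1],0]
E
python3 - <<'E'
from h import *
m=eyes.camera_model('top')
f=lambda u,v:np.array([215+(u+.5)/7-.5,165+(v+.5)/7-.5])
S=np.array([[.1,.155,.012],[-.08,.155,.012],[-.08,-.155,.012],[0,.1,.06]])
U=np.array([f(50,106),f(67,487),f(718,455),f(171,305)])
r=least_squares(lambda p:(proj(m,toworld(p,S))-U).ravel(),[.5,0,0])
print('stand',r.x,r.fun.round(2)); np.save('stand.npy',r.x)
st=toworld(r.x,[0,.1,.06]); print('stage',st, 'direct',atz(m,*f(171,305),.06))
for c in((486,290),(727,278)):
    w=atz(m,*f(*c),.226); print('hood',w,R.from_euler('z',-r.x[2]).apply(w-[*r.x[:2],0]))
for z in (.072,.065): print('cup',z,atz(m,383.7,217.2,z), atz(m,383.5,217,z))
print('tub',atz(m,160.8,228,.052))
print('jar',atz(m,160,192,.105))
w=monitor.read_state(); print(w['t']); 
print('campos',ray(m,0,0)[0],ray(eyes.camera_model('scene'),0,0)[0])
mw=eyes.camera_model('wrist'); print(mw, ray(mw,0,0)[0],ray(mw,mw['cx'],mw['cy'])[1])
E
```

```text
stand [ 0.56401336 -0.02454737  0.0761645 ] [ 0.01  0.25 -0.31 -0.06  0.57  0.09 -0.27 -0.28]
stage [[0.55640427 0.07516272 0.06      ]] direct [0.55551799 0.07426283 0.06      ]
hood [ 0.5513155  -0.06515722  0.226     ] [-0.01575109 -0.03952592  0.226     ]
hood [ 0.55927116 -0.16482931  0.226     ] [-0.01540263 -0.13951441  0.226     ]
cup 0.072 [ 0.53913637 -0.38970228  0.072     ] [ 0.53975876 -0.3890551   0.072     ]
cup 0.065 [ 0.53967324 -0.39128619  0.065     ] [ 0.5402983  -0.39063624  0.065     ]
tub [0.48472827 0.32354694 0.052     ]
jar [0.59501785 0.32047499 0.105     ]
0.1
campos [ 0.41374067 -0.01975233  1.70696974] [-0.45921254  0.52796556  0.94212621]
{'fx': 299.46061236942256, 'fy': 299.46061236942256, 'cx': 280.02956295226613, 'cy': 207.28870168022164, 'rvec': array([-2.28389782,  1.784676  ,  0.26707643]), 'tvec': array([-0.59915406, -0.03431249,  0.39321096])} [ 0.22386376 -0.56243586  0.38513466] [-0.28234855 -0.06848466 -0.95686423]
```

Emit:
arm_command(
  deltas=[
    [[3.3,1.6,0,0,0,6.7],[3.3,1.6,0,0,0,6.7],[3.3,1.6,0,0,0,6.7],[3.3,1.6,0,0,0,6.7],[3.3,1.6,0,0,0,6.7],[3.3,1.6,0,0,0,6.7],[3.3,1.6,0,0,0,6.7],[3.3,1.6,0,0,0,6.7],[3.3,1.6,-1,0,0,6.7],[3.3,1.6,-1,0,0,6.7],[3.2,1.6,-1,0,0,6.7],[3.2,1.6,-1,0,0,6.7]],
  ],
  gripper=1,
)

```text
t: 1.1
tool_pos: [0.5408, -0.3888, 0.1965]
orientation: [-2.127, -2.311, 0.0]
force: [-0.3, -0.6, 0.0]
opening: 0.0932
gripper_force: 0.0
```

Emit:
arm_command(
  deltas=[
    [[0,0,0,0,0,0],[0,0,0,0,0,0]],
  ],
)

```text
t: 1.27
tool_pos: [0.5403, -0.388, 0.1953]
orientation: [-2.128, -2.306, 0.0]
force: [-0.2, 0.4, 0.5]
opening: 0.0926
gripper_force: 0.0
```

```bash
python3 - <<'E'
from h import *
s=monitor.read_state(); m=eyes.camera_model('wrist'); im=eyes.read_camera('wrist')
print(s['t'],s['tool_pos'],R.from_rotvec(s['orientation']).as_matrix().round(3),s['q'])
p=proj(m,[[.539,-.39,.072],[.539,-.39,0]]); print(p)
for q in p: cv2.drawMarker(im,tuple(int(v) for v in q),(0,0,255),0,12)
cv2.imwrite('pics/w1.png',im)
sc=eyes.read_camera('scene'); cv2.imwrite('pics/scene1.png',sc)
E
```

```text
1.2667 [ 0.54027251 -0.38804766  0.19525304] [[-0.08   0.997 -0.003]
 [ 0.997  0.08   0.002]
 [ 0.002 -0.002 -1.   ]] [-6.99915179e-01  3.29102611e-01  1.33608321e+00  4.58412314e-06
  1.47977217e+00 -7.80167470e-01]
[[279.2590942  207.89737347]
 [279.5956307  190.21496408]]
```

View pics/w1.png

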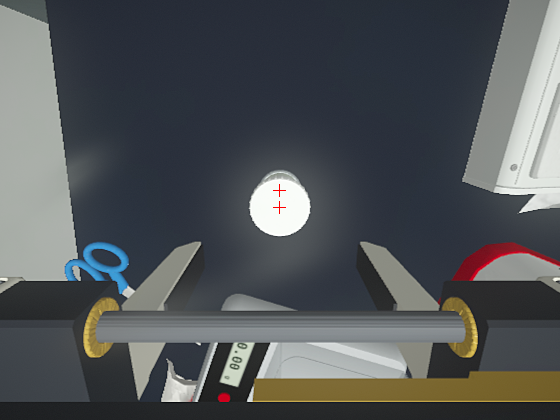

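The wrist picture shows the cup's lid centred at about (279,206), which agrees with my estimate to about 1 mm. The fingers straddle it, and the balance at the bottom is clear. I'll go down and grasp.

Emit:
arm_command(
  deltas=[
    [[0,0,-2,0,0,0],[0,0,-3,0,0,0],[0,0,-3,0,0,0],[0,0,-3,0,0,0],[0,0,-2,0,0,0],[0,0,-1.5,0,0,0],[0,0,-1.4,0,0,0],[0,0,0,0,0,0],[0,0,0,0,0,0]],
  ],
)

```text
t: 2.12
tool_pos: [0.5391, -0.3906, 0.0387]
orientation: [-2.135, -2.304, 0.0]
force: [-0.0, -0.1, 0.2]
opening: 0.093
gripper_force: 0.0
```

Emit:
arm_command(
  deltas=[
    [[0,0,0,0,0,0],[0,0,0,0,0,0],[0,0,0,0,0,0],[0,0,0,0,0,0],[0,0,0,0,0,0],[0,0,0,0,0,0],[0,0,0,0,0,0],[0,0,0,0,0,0]],
  ],
  gripper=-1,
  squeeze=15,
)

```text
t: 2.78
tool_pos: [0.5396, -0.3902, 0.0387]
orientation: [2.134, 2.305, 0.0]
force: [0.4, 0.5, 2.4]
opening: 0.0565
gripper_force: 15.0
```

Emit:
arm_command(
  deltas=[
    [[0,0,0.5,0,0,0],[0,0,1.5,0,0,0],[0,0,2.5,0,0,0],[0,0,3,0,0,0],[0,0,3,0,0,0],[0,0,3,0,0,0],[0,0,3,0,0,0],[0,0,3,0,0,0],[0,0,3,0,0,0],[0,0,2.5,0,0,0],[0,0,1.5,0,0,0],[0,0,0.5,0,0,0]],
  ],
)

```text
t: 3.78
tool_pos: [0.5402, -0.3908, 0.3141]
orientation: [2.129, 2.301, 0.0]
force: [0.5, 0.2, -1.1]
opening: 0.0564
gripper_force: 15.0
```

```bash
python3 - <<'E'
from h import *
s=monitor.read_state(); m=eyes.camera_model('wrist'); im=eyes.read_camera('wrist')
print(s['t'],s['tool_pos'],s['opening'],s['gripper_force'],s['force'])
sc=eyes.read_camera('scene')
big=cv2.resize(sc[130:260,200:350],None,fx=3.4,fy=3.4,interpolation=cv2.INTER_CUBIC)
o=np.zeros((442,800,3),'uint8'); o[:,:510]=big; w=cv2.resize(im,(290,218)); o[:218,510:]=w
cv2.imwrite('pics/c2.png',o)
E
```

```text
3.7833 [ 0.54023316 -0.39078514  0.31408328] 0.056387426626246746 14.999917158856988 [ 0.52835914  0.18654571 -1.08835996]
```

View pics/c2.png

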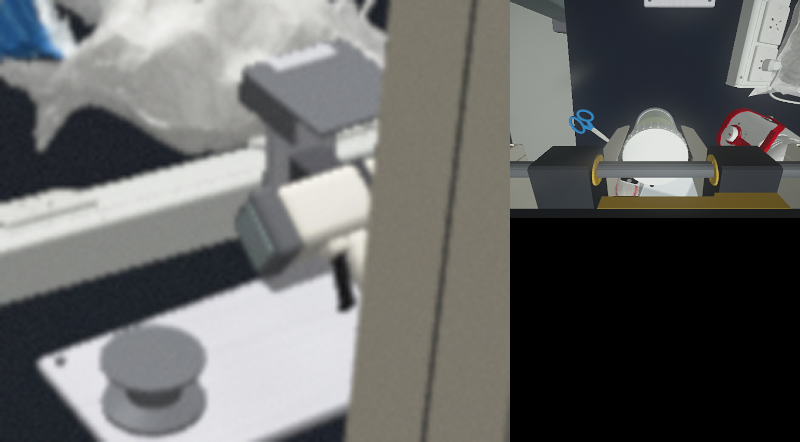

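The wrist inset shows the cup held between the fingers. The scene crop shows the stage clear and the hood, scanner head and trigger partly hidden behind the arm. I'll carry it over the hood to the stage.

Emit:
arm_command(
  deltas=[
    [[0,1,0,0,0,0],[0.1,2.5,0,0,0,0],[0.2,4,0,0,0,0],[0.2,4,0,0,0,0],[0.2,4,0,0,0,0],[0.2,4,0,0,0,0],[0.2,4,0,0,0,0],[0.2,4,0,0,0,0],[0.2,4,0,0,0,0],[0.1,4,0,0,0,0],[0,4,0,0,0,0],[0,3,0,0,0,0]],
  ],
)

```text
t: 4.88
tool_pos: [0.5536, 0.0386, 0.3061]
orientation: [-2.13, -2.305, 0.003]
force: [1.2, -0.7, -1.4]
opening: 0.0564
gripper_force: 15.0
```

Emit:
arm_command(
  deltas=[
    [[0,2.5,0,0,0,0],[0,1.5,0,0,0,0],[0,0,0,0,0,0],[0,0,0,0,0,0],[0,0,0,0,0,0]],
  ],
)

```text
t: 5.3
tool_pos: [0.5547, 0.0746, 0.307]
orientation: [-2.133, -2.305, 0.003]
force: [0.0, -0.3, -0.9]
opening: 0.0564
gripper_force: 15.0
```

```bash
python3 - <<'E'
from h import *
s=monitor.read_state(); m=eyes.camera_model('wrist'); im=eyes.read_camera('wrist')
print(s['t'],s['tool_pos'],s['orientation'],s['opening'],s['gripper_force'],s['force'])
for P in ([.5564,.0752,.06],):
    q=proj(m,[P])[0]; print(q); cv2.drawMarker(im,tuple(int(v) for v in q),(0,0,255),0,12)
cv2.imwrite('pics/w3.png',im)
sc=eyes.read_camera('scene'); cv2.imwrite('pics/scene3.png',sc)
E
```

```text
5.3 [0.55466566 0.07459335 0.30704486] [-2.13285828 -2.30479175  0.00294682] 0.05644167450741714 14.999844508711249 [ 0.01504385 -0.30451765 -0.85114732]
[282.12870436 179.01996967]
```

View pics/w3.png

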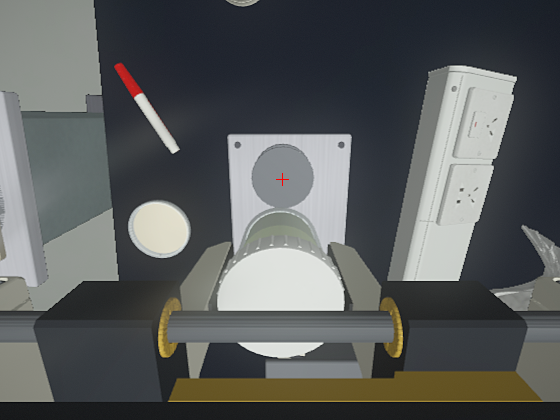

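The wrist picture shows the stage centred at about (282,178), with the projected centre on it to about 2 px. I'll lower the cup.

Emit:
arm_command(
  deltas=[
    [[0.1,0.1,-1,0,0,0],[0,0,-2,0,0,0],[0,0,-3,0,0,0],[0,0,-3,0,0,0],[0,0,-3,0,0,0],[0,0,-3,0,0,0],[0,0,-2,0,0,0],[0,0,-1.5,0,0,0],[0,0,-1,0,0,0],[0,0,-0.5,0,0,0],[0,0,0,0,0,0],[0,0,0,0,0,0]],
  ],
)

```text
t: 6.4
tool_pos: [0.5569, 0.0757, 0.1091]
orientation: [2.134, 2.305, 0.001]
force: [-0.5, -0.0, -2.4]
opening: 0.0565
gripper_force: 15.0
```

Emit:
arm_command(
  deltas=[
    [[0,0,-0.2,0,0,0],[0,0,-0.2,0,0,0],[0,0,-0.2,0,0,0],[0,0,0,0,0,0],[0,0,0,0,0,0]],
  ],
)

```text
t: 6.82
tool_pos: [0.5564, 0.0759, 0.1025]
orientation: [2.134, 2.306, 0.0]
force: [-0.4, -1.1, -1.4]
opening: 0.0566
gripper_force: 15.0
```

Emit:
arm_command(
  deltas=[
    [[0,0,-0.1,0,0,0],[0,0,-0.1,0,0,0],[0,0,-0.1,0,0,0],[0,0,0,0,0,0],[0,0,0,0,0,0]],
  ],
)

```text
t: 7.23
tool_pos: [0.5563, 0.0759, 0.0993]
orientation: [-2.134, -2.305, 0.0]
force: [-0.0, -0.1, -1.7]
opening: 0.0565
gripper_force: 15.0
```

Emit:
arm_command(
  deltas=[
    [[0,0,-0.1,0,0,0],[0,0,0,0,0,0],[0,0,0,0,0,0],[0,0,0,0,0,0]],
  ],
)

```text
t: 7.57
tool_pos: [0.5566, 0.0759, 0.0987]
orientation: [2.134, 2.305, 0.001]
force: [-0.5, -0.1, 0.7]
opening: 0.0569
gripper_force: 15.0
```

Contact: the force went from -1.7 to +0.7 N. I'll release and go up.

Emit:
arm_command(
  deltas=[
    [[0,0,0,0,0,0],[0,0,0,0,0,0],[0,0,0,0,0,0],[0,0,0,0,0,0],[0,0,0,0,0,0],[0,0,0,0,0,0],[0,0,0,0,0,0],[0,0,0,0,0,0]],
  ],
  gripper=1,
)

```text
t: 8.23
tool_pos: [0.5564, 0.0759, 0.0984]
orientation: [-2.134, -2.305, 0.0]
force: [-0.4, 0.1, -0.4]
opening: 0.0931
gripper_force: 0.0
```

Emit:
arm_command(
  deltas=[
    [[0,0,0.5,0,0,0],[0,0,1.5,0,0,0],[0,0,3,0,0,0],[0,0,3,0,0,0],[0,0,3,0,0,0],[0,0,3,0,0,0],[0,0,3,0,0,0],[0,0,3,0,0,0],[0,0,2.5,0,0,0],[0,0,1.5,0,0,0],[0,0,0,0,0,0],[0,0,0,0,0,0]],
  ],
)

```text
t: 9.23
tool_pos: [0.5569, 0.0759, 0.3393]
orientation: [2.133, 2.304, 0.002]
force: [-0.4, -0.4, -0.9]
opening: 0.093
gripper_force: 0.0
```

```bash
python3 - <<'E'
from h import *
mt,ms=eyes.camera_model('top'),eyes.camera_model('scene'); p=np.load('stand.npy')
f=lambda u,v:np.array([215+(u+.5)/7-.5,165+(v+.5)/7-.5])
g=lambda u,v:np.array([200+(u+.5)/3.4-.5,130+(v+.5)/3.4-.5])
U=np.r_[f(508,383),g(345,308)]
r=least_squares(lambda X:np.r_[proj(mt,X)[0],proj(ms,X)[0]]-U,[.5,-.08,.1])
ts=R.from_euler('z',-p[2]).apply(r.x-[*p[:2],0]); print('tip world',r.x,'stand',ts,r.fun)
# grip end: front face centreline corner in plane stand y=-.09: stand x as function of z
for z in(.06,.08,.1,.12):
    w=atz(mt,*f(590,488),z); print(z,R.from_euler('z',-p[2]).apply(w-[*p[:2],0]))
s=monitor.read_state();print(s['q'])
im=eyes.read_camera('top'); cv2.imwrite('pics/top4.png',im); cv2.imwrite('pics/scene4.png',eyes.read_camera('scene'))
E
```

```text
tip world [ 0.52389876 -0.07965089  0.07578686] stand [-0.04419118 -0.05189142  0.07578686] [-0.3850354  -0.25495725  0.39240451  0.02334112]
0.06 [-0.09392418 -0.08886589  0.06      ]
0.08 [-0.09459873 -0.08758983  0.08      ]
0.1 [-0.09527328 -0.08631377  0.1       ]
0.12 [-0.09594783 -0.08503771  0.12      ]
[ 4.42640560e-02  5.90194137e-03  1.43464834e+00 -6.56738440e-07
  1.69884076e+00 -3.29820023e-02]
```

View pics/scene4.png

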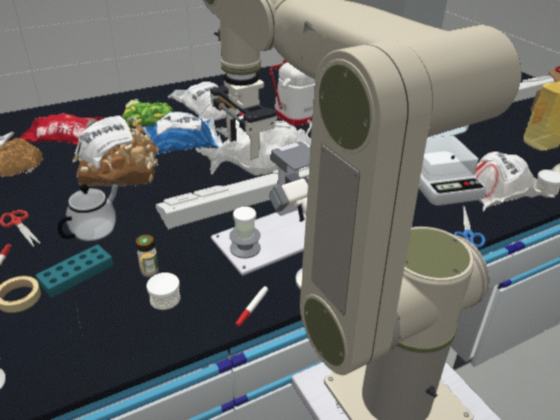

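The scene picture shows the cup upright on the stage at (244,222), with the tub and jar untouched. The trigger tip triangulates to stand (-44,-52,76) mm, which puts the squeeze point at about (-24,-80,87) mm. I'll move to a view and approach pose about 16 cm out along squeeze +z.

Emit:
arm_command(
  deltas=[
    [[-0.8,-1.6,0,0,0,6.9],[-0.9,-1.6,0,0,0,6.9],[-0.8,-1.6,0,0,0,6.9],[-0.9,-1.6,0,0,0,6.9],[-0.8,-1.6,0,0,0,6.9],[-0.9,-1.6,0,0,0,6.9],[-0.8,-1.6,0,0,0,6.9],[-0.9,-1.6,0,0,0,6.9],[-0.8,-1.6,0,0,0,6.9],[-0.9,-1.6,0,0,0,6.9],[-0.8,-1.6,0,0,0,6.9],[-0.9,-1.7,0,0,0,6.9]],
  ],
)

```text
t: 10.33
tool_pos: [0.4533, -0.1175, 0.3362]
orientation: [-0.066, -3.138, -0.002]
force: [0.4, 0.4, -0.0]
opening: 0.093
gripper_force: 0.0
```

Emit:
arm_command(
  deltas=[
    [[0,0,0,0,0,6.9],[0,0,-2,0.44,-5.82,0.3],[0,0,-2,0.44,-5.82,0],[0,0,-2,0.44,-5.82,0],[0,0,-2,0.44,-5.82,0],[0,0,-2,0.44,-5.82,0],[0,0,-2,0.44,-5.82,0],[0,0,0,0,0,0],[0,0,0,0,0,0],[0,0,0,0,0,0],[0,0,0,0,0,0]],
  ],
)

```text
t: 11.25
tool_pos: [0.457, -0.1186, 0.2247]
orientation: [-0.1, 2.524, 0.024]
force: [-0.2, 0.1, 0.7]
opening: 0.0927
gripper_force: 0.0
```

```bash
cat >> h.py <<'E'
def sq(p,sp):  # squeeze frame: rotation (stand*Ry(-35)), origin world
    Rz=R.from_euler('z',p[2]); return Rz*R.from_euler('y',-35,degrees=True), toworld(p,sp)[0]
E
python3 - <<'E'
from h import *
p=np.load('stand.npy'); Rs,o=sq(p,[-.024,-.080,.0875])
s=monitor.read_state(); m=eyes.camera_model('wrist'); im=eyes.read_camera('wrist')
T=R.from_rotvec(s['orientation']).as_matrix()
print(s['t'],s['tool_pos'],s['q'],'in sq',Rs.inv().apply(s['tool_pos']-o),(Rs.as_matrix().T@T).round(3))
L={'end':[[-80,-27,14],[-80,6,14]],'tip':[[-20,12.5+14,9.5]],'sp':[[0,0,14]]}
for k,v in L.items():
    q=proj(m,Rs.apply(np.array(v)/1e3)+o); print(k,q.round(1))
cv2.imwrite('pics/w5.png',im); np.save('w5.npy',{'m':m},allow_pickle=True)
E
```

```text
11.25 [ 0.45697885 -0.11862991  0.22467623] [-0.66958555 -0.84499638  2.38681526  0.43864252  1.15609255 -2.40733704] in sq [ 0.00505319 -0.00566543  0.16392298] [[-1.    -0.005  0.004]
 [-0.005  1.    -0.004]
 [-0.004 -0.004 -1.   ]]
end [[258.9 110.7]
 [293.8 110.8]]
tip [[312.7 172.7]]
sp [[286.6 192.7]]
```

View pics/w5.png

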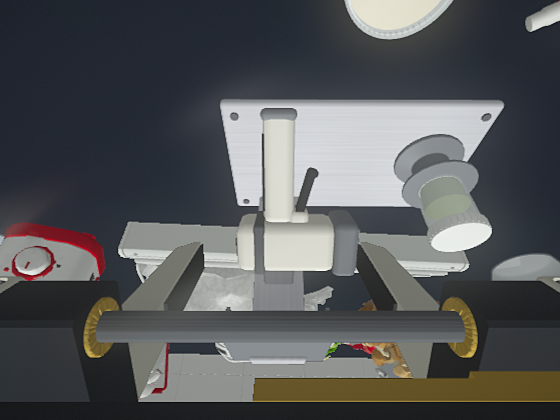

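The wrist picture shows the grip running from (281,110) down to (286,218), about 262–298 px wide at its end. The trigger tip is at about (312,171), near the prediction, and the cup is on the stage at right. I'll enlarge it with the projections drawn on to refine the position.

```bash
python3 - <<'E'
from h import *
p=np.load('stand.npy'); m=np.load('w5.npy',allow_pickle=True).item()['m']; im=cv2.imread('pics/w5.png')
c=im[90:235,210:360]; k=4
c=cv2.resize(c,None,fx=k,fy=k,interpolation=cv2.INTER_CUBIC)
Rs,o=sq(p,[-.024,-.080,.0875])
V=np.array([[-80,-27,14],[-80,6,14],[20,-27,14],[20,6,14]])/1e3
for q in proj(m,Rs.apply(V)+o): cv2.drawMarker(c,tuple(int((a-b+.5)*k) for a,b in zip(q,(210,90))),(0,0,255),0,14)
for q in proj(m,toworld(p,[[-.08,.155,.012],[-.08,-.155,.012],[.1,-.155,.012],[0,.1,.06]])): print(q.round(1))
cv2.imwrite('pics/w5z.png',c)
E
```

```text
[505.3 103.2]
[217.2 102.1]
[236.3 205.5]
[437.4 186.1]
```

View pics/w5z.png

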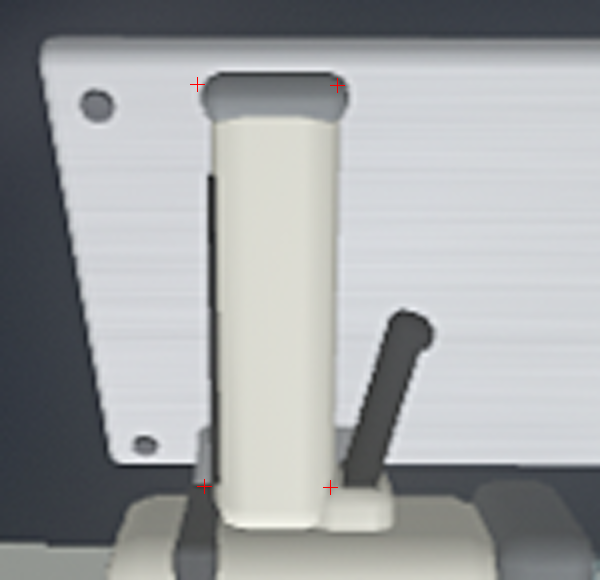

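The grip sits about 1.2 mm further to +y than projected, and its end and the trigger tip are about 4 mm further down the grip. I'll use a refined squeeze point at stand (-25.5,-79.5,84) mm and work out the move.

```bash
cat >> h.py <<'E'
SP=[-.0255,-.0795,.084]
def rep():
    p=np.load('stand.npy'); Rs,o=sq(p,SP); s=monitor.read_state()
    print(round(s['t'],2),'sq mm',(Rs.inv().apply(s['tool_pos']-o)*1e3).round(1),'q',s['q'].round(3),'F',s['force'].round(1),s['opening'].round(4),s['gripper_force'])
    for z in (.08,.04,0):
        print(z,'to go cm',((Rs.apply([0,-.008,z])+o-s['tool_pos'])*100).round(2))
E
python3 -c "from h import *;rep()"
```

```text
Traceback (most recent call last):
  File "h.py", line 20, in rep
    print(round(s['t'],2),'sq mm',(Rs.inv().apply(s['tool_pos']-o)*1e3).round(1),'q',s['q'].round(3),'F',s['force'].round(1),s['opening'].round(4),s['gripper_force'])
                                                                                                                             ^^^^^^^^^^^^^^^^^^
AttributeError: 'float' object has no attribute 'round'
```

```bash
sed -i "s/s\['opening'\].round(4)/s['opening']/" h.py; python3 -c "from h import *;rep()"
```

```text
11.3 sq mm [  8.3  -6.  165.8] q [-0.669 -0.845  2.387  0.439  1.156 -2.408] F [-0.6  0.1  0.3] 0.09261346890289324 0.0
0.08 to go cm [ 4.24  0.12 -7.51]
0.04 to go cm [  6.53   0.3  -10.79]
0 to go cm [  8.82   0.47 -14.06]
```

Emit:
arm_command(
  deltas=[
    [[0.4,0,-0.7,0,0,0],[0.8,0,-1.4,0,0,0],[0.8,0,-1.4,0,0,0],[0.8,0.1,-1.4,0,0,0],[0.7,0,-1.3,0,0,0],[0.5,0,-0.9,0,0,0],[0.2,0,-0.4,0,0,0],[0,0,0,0,0,0],[0,0,0,0,0,0]],
  ],
)

```text
t: 12.05
tool_pos: [0.4971, -0.1161, 0.1442]
orientation: [-0.099, 2.529, 0.03]
force: [-0.2, 1.0, -0.3]
opening: 0.093
gripper_force: 0.0
```

```bash
python3 - <<'E'
from h import *
rep()
p=np.load('stand.npy'); Rs,o=sq(p,SP); m=eyes.camera_model('wrist'); im=eyes.read_camera('wrist')
V=np.array([[-80,-27,14],[-80,6,14],[20,-27,14],[20,6,14],[-20,26,0],[0,-5,0]])/1e3
k=2; c=cv2.resize(im[:300,100:460],None,fx=k,fy=k,interpolation=cv2.INTER_CUBIC)
for q in proj(m,Rs.apply(V)+o): print(q.round(1)); cv2.drawMarker(c,tuple(int((a-b+.5)*k) for a,b in zip(q,(100,0))),(0,0,255),0,14)
cv2.imwrite('pics/w6.png',c)
E
```

```text
12.05 sq mm [-4.9 -6.6 76.9] q [-0.585 -0.603  2.4    0.468  0.896 -2.446] F [-0.2  1.  -0.3] 0.09296428504665685 0.0
0.08 to go cm [ 0.24 -0.12  0.53]
0.04 to go cm [ 2.52  0.06 -2.75]
0 to go cm [ 4.81  0.23 -6.02]
[250.8 124.7]
[299.3 124.7]
[254.3 258. ]
[296.7 258.1]
[322.2 203.7]
[282.5 227.6]
```

View pics/w6.png

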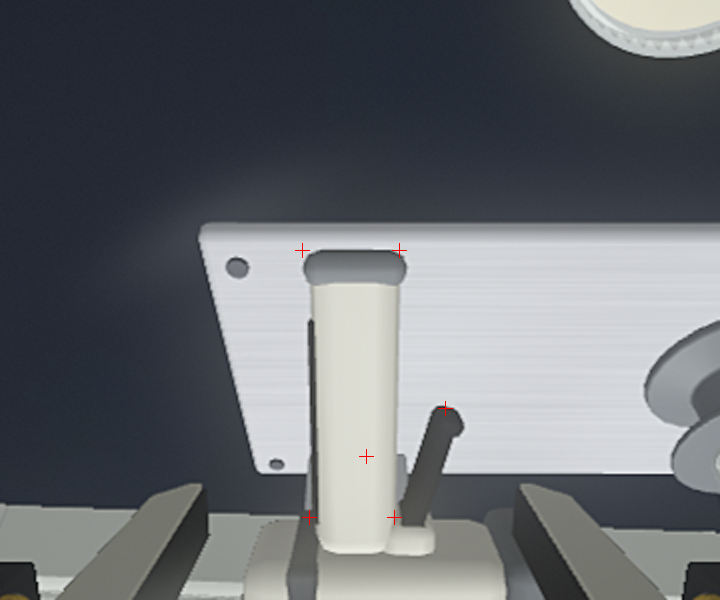

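The projected markers match well: grip end at row 250, trigger tip at (447,408), and the grip about 1 mm to +y. The open fingers straddle the grip and trigger. I'll advance the rest of the way.

Emit:
arm_command(
  deltas=[
    [[0.4,0,-0.5,0,0,0],[0.7,0.1,-0.9,0,0,0],[0.7,0,-0.9,0,0,0],[0.8,0.1,-0.9,0,0,0],[0.7,0,-0.9,0,0,0],[0.6,0,-0.7,0,0,0],[0.5,0,-0.6,0,0,0],[0.3,0,-0.4,0,0,0],[0,0,0,0,0,0],[0,0,0,0,0,0]],
  ],
)

```text
t: 12.93
tool_pos: [0.5435, -0.1142, 0.0855]
orientation: [-0.098, 2.529, 0.03]
force: [0.1, 0.8, 1.0]
opening: 0.0931
gripper_force: 0.0
```

```bash
python3 -c "from h import *;rep()"
```

```text
12.93 sq mm [-0.6 -8.3  2.3] q [-0.508 -0.324  2.329  0.529  0.678 -2.495] F [0.1 0.8 1. ] 0.0930890333827787 0.0
0.08 to go cm [-4.4  -0.31  6.4 ]
0.04 to go cm [-2.11 -0.13  3.12]
0 to go cm [ 0.18  0.04 -0.15]
```

Emit:
arm_command(
  deltas=[
    [[0.1,0.1,-0.2,0,0,0],[0,0,0,0,0,0],[0,0,0,0,0,0],[0,0,0,0,0,0],[0,0,0,0,0,0],[0,0,0,0,0,0],[0,0,0,0,0,0],[0,0,0,0,0,0]],
  ],
  gripper=-1,
  squeeze=20,
)

```text
t: 13.6
tool_pos: [0.5431, -0.1102, 0.082]
orientation: [-0.099, 2.532, 0.038]
force: [-4.1, 28.9, 9.7]
opening: 0.0443
gripper_force: 14.3
```

```bash
python3 -c "
from h import *;rep()
im=eyes.read_camera('wrist'); cv2.imwrite('pics/w7.png',im)"
```

```text
13.6 sq mm [-2.6 -4.3 -0.6] q [-0.503 -0.317  2.33   0.533  0.675 -2.495] F [-4.1 28.9  9.7] 0.044269196509685346 14.318575859069824
0.08 to go cm [-4.36 -0.7   6.75]
0.04 to go cm [-2.08 -0.53  3.47]
0 to go cm [ 0.21 -0.35  0.2 ]
```

View pics/w7.png

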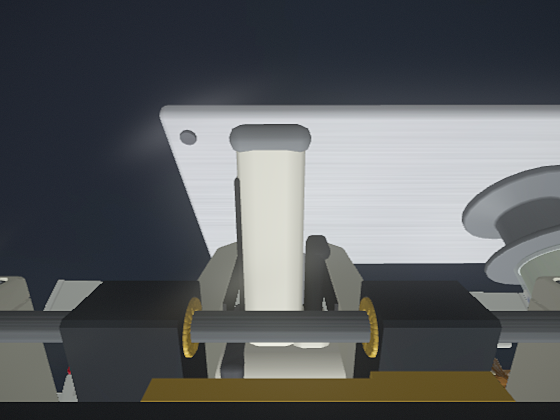

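The opening is 44.3 mm, which equals the squeezed package, and the picture shows the trigger tip at (317,246) pulled in against the grip. So it is home, and I'll hold it for more than a second.

Emit:
arm_command(
  deltas=[
    [[0,0,0,0,0,0],[0,0,0,0,0,0],[0,0,0,0,0,0],[0,0,0,0,0,0],[0,0,0,0,0,0],[0,0,0,0,0,0],[0,0,0,0,0,0],[0,0,0,0,0,0],[0,0,0,0,0,0],[0,0,0,0,0,0],[0,0,0,0,0,0],[0,0,0,0,0,0]],
  ],
)

```text
t: 14.65
tool_pos: [0.5431, -0.1097, 0.082]
orientation: [-0.1, 2.532, 0.038]
force: [-6.2, 15.4, 6.0]
opening: 0.044
gripper_force: 20.0
```

Emit:
arm_command(
  deltas=[
    [[0,0,0,0,0,0],[0,0,0,0,0,0],[0,0,0,0,0,0],[0,0,0,0,0,0],[0,0,0,0,0,0],[0,0,0,0,0,0]],
  ],
)

```text
t: 15.15
tool_pos: [0.5432, -0.1098, 0.0821]
orientation: [-0.1, 2.532, 0.038]
force: [-6.5, 15.7, 5.6]
opening: 0.0435
gripper_force: 20.0
```

Emit:
arm_command(
  deltas=[
    [[0,0,0,0,0,0],[0,0,0,0,0,0],[0,0,0,0,0,0],[0,0,0,0,0,0],[0,0,0,0,0,0],[0,0,0,0,0,0],[0,0,0,0,0,0],[0,0,0,0,0,0],[0,0,0,0,0,0]],
  ],
  gripper=1,
)

```text
t: 15.9
tool_pos: [0.5444, -0.1134, 0.0835]
orientation: [-0.098, 2.529, 0.029]
force: [0.2, 0.2, 0.0]
opening: 0.0928
gripper_force: 0.0
```

Emit:
arm_command(
  deltas=[
    [[-0.4,0,0.6,0,0,0],[-0.8,0,1.2,0,0,0],[-0.9,-0.1,1.3,0,0,0],[-0.9,0,1.3,0,0,0],[-0.9,-0.1,1.3,0,0,0],[-0.9,0,1.3,0,0,0],[-0.9,-0.1,1.3,0,0,0],[-0.9,0,1.3,0,0,0],[-0.7,0,1.0,0,0,0],[-0.4,0,0.6,0,0,0],[0,0,0,0,0,0],[0,0,0,0,0,0]],
  ],
)

```text
t: 16.9
tool_pos: [0.4677, -0.1165, 0.1956]
orientation: [-0.097, 2.528, 0.029]
force: [0.2, 0.2, 0.2]
opening: 0.0931
gripper_force: 0.0
```

```bash
python3 -c "
from h import *;rep()
im=eyes.read_camera('wrist'); sc=eyes.read_camera('scene')
o=np.zeros((420,790,3),'uint8'); o[:,:560]=im; o[:230,560:]=cv2.resize(sc[170:285,130:245],(230,230)); o[230:,560:]=0
cv2.imwrite('pics/w8.png',o)"
```

```text
16.9 sq mm [  0.5  -4.8 135.9] q [-0.641 -0.784  2.407  0.443  1.075 -2.414] F [0.2 0.2 0.2] 0.09313855064704724 0.0
0.08 to go cm [ 3.18 -0.08 -4.61]
0.04 to go cm [ 5.47  0.1  -7.89]
0 to go cm [  7.76   0.27 -11.16]
```

View pics/w8.png

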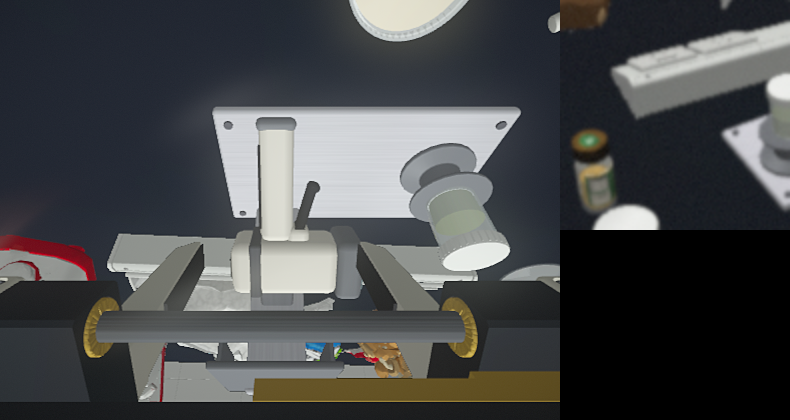

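The picture shows the trigger sprung back out with its tip at (313,187), the cup standing on the stage at (460,220), and the gripper clear. I'll hand it in.

```bash
python3 -c "
from plant import ticket; print(ticket.close_job())"
```

```text
the job is handed in; nothing more can be done
None
```

The job is handed in at about 17 s of the 56 s allowed, with no verdict returned: the cup stands on the middle of the stage, and the trigger was squeezed home for over a second and sprang back. The robot is clear, and I never moved the arm near the tub or the jar.

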